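Hold the chair riser bored end up for glue

ROBOT

A 7-joint arm with a two-finger parallel gripper is mounted at the origin on the work surface. World frame = base frame: x ahead of the robot, y to its left, z up, the work surface at z = 0. Lengths are in mm, angles in rad, forces in N, time in s.
With the tool pointing down it reaches from about 400 to 875 mm from the base axis. Payload 4.4 kg.
Tool frame: the origin (TCP) lies at the very end of the fingers, on their centre line; the grasp point (between the pads) lies 19 mm behind it; z points along the fingers, y is the direction in which the jaws open and shut (so a half turn about z gives the same grasp; the last joint's range is limited). The gripper opens to 85 mm and grips with 20 to 120 N. Pads are 22 mm wide; open, the fingers measure 114 mm over their backs; the gripper's body (76 mm by 85 mm) begins 54 mm behind the grasp point. The pads swing forward as they close: fully open they stand 13 mm farther back than shut.
Start: joints at [-1.168, 0.628, 0.038, 1.517, -0.027, 0.996, -0.02], TCP at [293.66, 579.898, 231.313] pointing down, gripper open.
Joint ranges: [-3.06, 3.06], [-0.37, 2.12], [-1.25, 1.32], [0.18, 2.47], [-1.1, 4.24], [0.23, 1.98], [-2.94, 2.94]. Speed limits (rad/s): [2.57, 2.57, 3.14, 3.14, 3.14, 3.14, 3.14].

INTERFACE

Orientations are given as [roll, pitch, yaw] about the fixed x, y, z axes, in that order (R = Rz(yaw) Ry(pitch) Rx(roll)).
In Python, from cell import ctrl gives the robot as it stands.
- The arm moves only by the shell command python3 -m pendant 'ROWS'. ROWS is JSON, a list of rows, each a list of 7 numbers: the shift along the world's x, y, z in m, then the turn, a rotation vector about the world's x, y, z in rad, then the opening, from -1 (shut) to 1 (fully open). A call has 1 to 8 rows; each row is the pose to reach, as a shift and turn from the pose commanded when the call began; what a row does not reach only later rows make up. A row lasts 1/10 s, in which the tool goes at most 50 mm and 8.59 degrees, less where a joint would pass 70% of its speed; a pose out of reach is approached as far as the arm can. A call with a gripper value outside its range is refused whole. The fingers move at their own pace and stop on an object; the grip force is fixed at half the most. Time passes only in rows, so rows that repeat a pose let the fingers close. It gives the time, the measured TCP pose, the force and the opening at its end, in the units of the state.
- ctrl.read_state(): the state, without advancing time (a new reading comes with each control period).
- ctrl.get_image(name): name is "scene" or "top" or "wrist"; returns the picture (480x640x3 uint8, blue, green, red); there is no depth.
- ctrl.get_calibration(name): a dict with "fx", "fy", "cx", "cy" (pixels), "R" (3x3) and "t" (3): a world point X has camera coordinates R X + t. Camera axes: x right, y down, z forward; pixel columns grow to the right and rows downward; lengths in mm; the calibration is good to about 2 mm. A picture is of the moment at which its call begins: read the wrist's pose just before it. get_calibration takes no time and is no camera call; for the wrist camera it gives the pose at the moment of the call.
- ctrl.finish_job(): hands the job in, once; it reports no verdict.
The state is a dict: "clock": time; "qpos": joint angles; "qd": joint speeds; "tau": joint torques, N m; "eef_pos": TCP position; "tool_rot": TCP orientation; "force": force on the tool from outside, world axes, zero at the start; "torque": the same for the moment, N m; "width": finger opening in mm.
Only numpy, scipy, OpenCV 4.12 (cv2) and the standard library are available. Lean on these libraries where they do the work, as an engineer would, in place of code of your own. Each camera call takes 0.05 s, during which the arm holds its last target. There are 200 camera calls.

TASK

The pale beech chair-leg riser lies on its side; one end is bored with a blind hole for the chair leg, the other is closed and wears a dark felt pad, so the two look alike at a glance. Pick it up, find the bored end, turn it so that the hole faces straight up, and finish still holding it upright and steady in the gripper, about a hand's breadth above the white glue tray, clear of everything, ready for me to put glue in the hole. Leave the dark risers, the glue bottle, the brush and the mallet where they are.

Things in the scene. Friction and masses are not known exactly. Their poses are not given: they have to be found in the camera images.
- riser: Pale beech octagonal block, 44 mm across flats, 60 mm long, about 70 g, lying on a flat on the table, any yaw. Origin: middle of its underside at the start, 22 mm below its axis. x axis: along its length, out of the bored end; z: up at the start. As it lies, two upright flats (18 mm high, centred 22 mm up) bound its 44 mm width. Centre of mass about 3 mm from mid-length, to the closed end
- riser_mid (a point): centre of the pale riser: on its axis, at mid-length. Axes as riser
- riser_hole (a point): centre of the mouth of the pale riser's blind hole, 30 mm from its middle; the hole is eight-sided, 26 mm across and 34 mm deep, its wall at least 9 mm thick. Axes as riser (x points out of the hole)
- riser_foot (a point): centre of the pale riser's closed, solid end, 30 mm from its middle, with a flush dark felt disc 26 mm wide that can pass for a hole. Axes as riser
- tray: the shallow white glue tray, fixed: 160 mm (its x) by 200 mm (its y), rim 16 mm high and 4 mm thick, lined with paper. Origin: centre of its underside, on the table
- tray_mid (a point): centre of the tray's floor, 6 mm above the table. Axes as the tray's
- dark_riser_a: a dark walnut riser of the same shape and size as the pale one, lying on its side, loose; not wanted now. Origin: middle of its underside
- dark_riser_b: another dark walnut riser, lying on its side, loose; not wanted now. Origin: middle of its underside
- glue: yellow glue bottle, 58 mm wide, 170 mm tall, standing loose. Origin: centre of its underside
- mallet: rubber mallet lying on the table, 250 mm long, head 52 mm thick and 110 mm wide, loose. Origin: on the table, under the point where the handle meets the head; the handle runs 200 mm along its -x axis
- glue_brush: glue brush with wooden handle, about 180 mm long and under 30 mm high, lying loose along its x axis

How it is judged (in metres and radians):
At the end, for the whole second after the job is handed in: Pale riser gripped, hole up (axis within 0.2 rad of vertical), foot 30-170 mm above the table, its middle within 60 mm (tray x) and 80 mm (tray y) of the tray centre, still (20 mm/s, 0.2 rad/s), touching no tray or other thing; dark risers, glue, brush and mallet within 30 mm of their places (angle between riser's own x axis and vertical below 0.2 rad and height (world z) of riser_foot between 0.03 and 0.17 m and x of riser_mid in the frame of tray between -0.06 and 0.06 m and y of riser_mid in the frame of tray between -0.08 and 0.08 m and contact force between riser and the fingers above 1 N and contact force between riser and tray below 0.1 N and linear speed of riser below 0.02 m/s and angular speed of riser below 0.2 rad/s and contact force between riser and dark_riser_a below 0.1 N and contact force between riser and dark_riser_b below 0.1 N and contact force between riser and glue below 0.1 N and contact force between riser and mallet below 0.1 N and contact force between riser and glue_brush below 0.1 N and distance of each of dark_riser_a, dark_riser_b, glue, mallet, glue_brush from where it was at the start of the episode below 0.03 m); the arm keeps its last pose, push and grip.
It fails at once if a dark riser, the glue, the brush or the mallet is pushed more than 30 mm from its place (distance of any of dark_riser_a, dark_riser_b, glue, mallet, glue_brush from where it was at the start of the episode above 0.03 m).
It also fails if it takes over 40 s, if anything falls off the work surface, if the arm or the gripper's body presses on something with over 40 N, if the wrist force passes 120 N, or if a joint passes its speed limit or range.

## Working session

There is one attempt and no reset: what is moved stays moved. The work goes in short steps, Python scripts to look and compute and a shell command to move; the robot and the scene stay as the last step left them, time stands still between calls to the robot, and variables do not carry over. Pictures are saved under pics/ and viewed, about 8 in all and at most 12, crops included, and the job is handed in when it is done.

```bash
ls; mkdir -p pics; python3 - <<'E'
from cell import ctrl
import cv2
for n in("top","scene"):
    cv2.imwrite(f"pics/{n}1.png",ctrl.get_image(n)); print(n,ctrl.get_calibration(n))
s=ctrl.read_state();print(s)
E
```

```text
pics
top {'fx': 461.23117723796344, 'fy': 461.23117723796344, 'cx': 320.2680041869169, 'cy': 239.41860001411607, 'R': array([[-0.00521523, -0.9998488 , -0.01658879],
       [-0.99726351,  0.00642369, -0.07364941],
       [ 0.07374484,  0.0161593 , -0.99714622]]), 't': array([ 26.54255893, 570.75472368, 902.84835273])}
scene {'fx': 618.9560010132637, 'fy': 618.9560010132637, 'cx': 333.0536356215082, 'cy': 243.53089129227914, 'R': array([[ 0.33793583,  0.94106477, -0.01401712],
       [ 0.67488529, -0.25267781, -0.69331362],
       [-0.65599483,  0.22483556, -0.72049965]]), 't': array([-191.78733537, -355.60574624, 1587.37315761])}
{'clock': 0.1, 'qpos': array([-1.16780734,  0.62925816,  0.03841768,  1.51822786, -0.02695538,
        0.99629494, -0.02001011]), 'qd': array([ 0.00047216, -0.00228981, -0.00045337, -0.00100274,  0.00038914,
       -0.00062546,  0.00033535]), 'tau': array([ 3.31881129e-03, -5.64539802e+01,  1.23065818e+00, -1.93977588e+01,
        1.13264754e-02,  5.36208550e-03,  2.55124796e-06]), 'eef_pos': array([293.40082199, 579.41208417, 230.49045885]), 'tool_rot': array([-3.13992201e+00,  3.76094534e-05,  2.67284067e+00]), 'force': array([-0.01433059, -0.4054277 , -0.14375883]), 'torque': array([ 0.01458387, -0.00180139, -0.01686762]), 'width': 85.46169209696895}
```

View pics/top1.png

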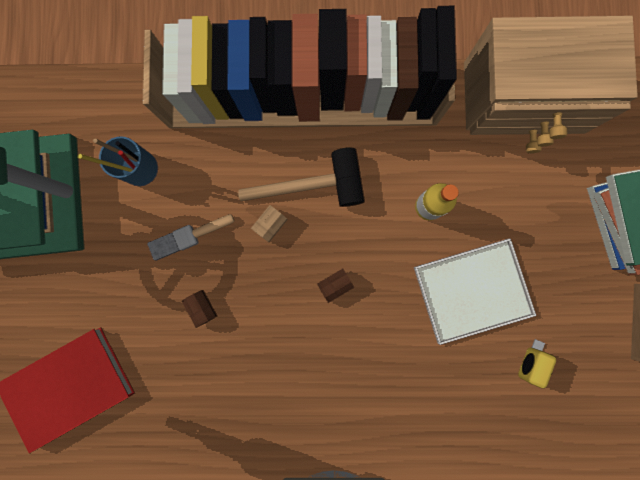

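View pics/scene1.png

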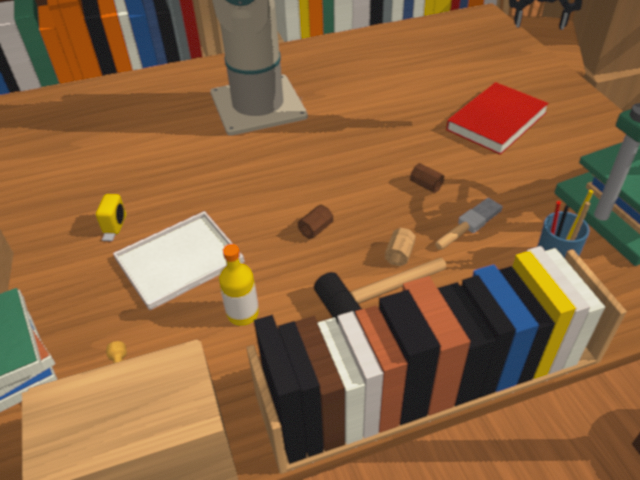

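The top view shows the pale riser at about (269,223), the brush at (190,238), the mallet at (290,188), dark risers at (336,286) and (200,308), and the tray at (476,291). In the scene view the riser is at about (400,247). Next I'll triangulate the riser and tray and crop in on the riser.

```bash
cat > h.py <<'E'
import numpy as np, cv2
from cell import ctrl
def ray(c,u,v):
    d=c['R'].T@np.array([(u-c['cx'])/c['fx'],(v-c['cy'])/c['fy'],1]); return -c['R'].T@c['t'], d/np.linalg.norm(d)
def onz(c,u,v,z):
    o,d=ray(c,u,v); return o+d*(z-o[2])/d[2]
def tri(rs):
    A=sum(np.eye(3)-np.outer(d,d) for o,d in rs); b=sum((np.eye(3)-np.outer(d,d))@o for o,d in rs); return np.linalg.solve(A,b)
def proj(c,X):
    p=c['R']@X+c['t']; return [c['fx']*p[0]/p[2]+c['cx'],c['fy']*p[1]/p[2]+c['cy']]
E
python3 - <<'E'
from h import *
T,S=[ctrl.get_calibration(n) for n in("top","scene")]
t,s=cv2.imread("pics/top1.png"),cv2.imread("pics/scene1.png")
def blob(im,box,lo):
    x0,y0,x1,y1=box; h=cv2.cvtColor(im[y0:y1,x0:x1],cv2.COLOR_BGR2HSV)
    m=((h[...,2]>lo)&(h[...,1]<140)).astype('u1')*255 if 0 else ((h[...,2]>lo)&(h[...,1]<135)).astype(np.uint8)*255
    cs,_=cv2.findContours(m,0,2);c=max(cs,key=cv2.contourArea);M=cv2.moments(c)
    print(box,cv2.minAreaRect(c+np.array([x0,y0])),M['m00']); return M['m10']/M['m00']+x0,M['m01']/M['m00']+y0
a=blob(t,(240,200,300,245),110);b=blob(s,(378,222,425,270),110)
print("riser",a,b,tri([ray(T,*a),ray(S,*b)]),onz(T,*a,35))
for n,u,v,z in [("tray",476,291,6),("tA",416,268,16),("tB",511,240,16),("tC",535,315,16),("tD",441,343,16),("dkA",336,286,30),("dkB",200,308,30),("brushend",233,217,15),("brushfer",185,238,15),("mhandle end",240,194,20),("mhead",347,177,40),("mheadlow",350,205,40),("glue",432,207,40)]: print(n,onz(T,u,v,z).round())
for z in(0,6,16): print("tray mid scene",onz(S,178,260,z).round())
A=[cv2.resize(x,(400,400),interpolation=2) for x in (t[190:260,235:305],s[212:282,365:435])]
cv2.imwrite("pics/c1.png",np.hstack(A))
w=ctrl.get_calibration("wrist");print(w, ctrl.read_state()['eef_pos'])
E
```

```text
(240, 200, 300, 245) ((266.0800476074219, 221.06002807617188), (18.200000762939453, 31.200000762939453), 36.86989974975586) 447.5
(378, 222, 425, 270) ((399.72412109375, 246.8103485107422), (22.978628158569336, 36.63450241088867), 23.198589324951172) 682.5
riser (265.4368715083799, 220.580260707635) (399.5199023199023, 246.88376068376067) [607.74464077 128.25406365  23.6205169 ] [608.05456303 131.57577097  35.        ]
tray [ 466. -289.    6.]
tA [ 513. -168.   16.]
tB [ 568. -358.   16.]
tC [ 419. -400.   16.]
tD [ 365. -214.   16.]
dkA [478.  -7.  30.]
dkB [436. 261.  30.]
brushend [618. 200.  15.]
brushfer [576. 298.  15.]
mhandle end [664. 185.  20.]
mhead [693. -31.  40.]
mheadlow [637. -36.  40.]
glue [ 632. -197.   40.]
tray mid scene [ 467. -288.    0.]
tray mid scene [ 473. -288.    6.]
tray mid scene [ 483. -287.   16.]
{'fx': 372.8744214587097, 'fy': 372.8744214587097, 'cx': 320.0469634006031, 'cy': 239.85271851150085, 'R': array([[ 0.45235257,  0.89183785, -0.00154971],
       [ 0.85550524, -0.43343193,  0.28327999],
       [ 0.25196812, -0.12946821, -0.959036  ]]), 't': array([-649.47988228,  -36.55544265,  379.45103556])} [293.40082199 579.41208417 230.49045885]
```

View pics/c1.png

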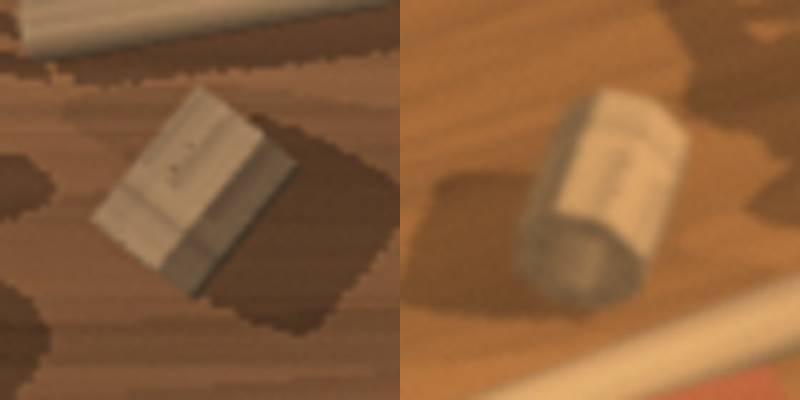

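The crops show the riser's axis along heading about −41° in the world. The far end, seen in the scene view, has an apparent opening, but it could be felt. Triangulation puts the riser at (608,130), z about 24, as expected. I'll go closer with the wrist camera on the near-end side.

```bash
python3 -m pendant '[[0.03,-0.04,0,0,0,-0.05,1],[0.055,-0.08,0,0,0,-0.1,1],[0.08,-0.12,0,0,0,-0.15,1],[0.105,-0.16,0,0,0,-0.2,1],[0.13,-0.2,0,0,0,-0.24,1],[0.155,-0.24,0,0,0,-0.24,1],[0.18,-0.28,0,0,0,-0.24,1],[0.2,-0.31,0,0,0,-0.24,1]]'; python3 -m pendant '[[0.02,-0.03,0,-0.05,-0.06,0,1],[0.04,-0.06,-0.01,-0.1,-0.12,0,1],[0.06,-0.09,-0.02,-0.16,-0.18,0,1],[0.075,-0.105,-0.03,-0.21,-0.24,0,1],[0.075,-0.105,-0.05,-0.26,-0.3,0,1],[0.075,-0.105,-0.05,-0.26,-0.3,0,1]]'; python3 - <<'E'
from h import *
s=ctrl.read_state();c=ctrl.get_calibration("wrist");im=ctrl.get_image("wrist");cv2.imwrite("pics/w1.png",im)
np.save("w1.npy",c);print(s['qpos'].round(3),proj(c,np.array([608,130,22])))
E
```

```text
clock: 0.9
eef_pos: [494.9, 266.5, 231.1]
tool_rot: [-3.14, 0.001, 2.43]
force: [-0.1, -0.3, 0.0]
width: 85.2
clock: 1.5
eef_pos: [564.8, 166.8, 177.7]
tool_rot: [-3.131, 0.395, 2.441]
force: [-0.6, 1.3, -0.1]
width: 85.8
[-0.83   0.605  0.413  1.941  0.287  0.517  0.127] [np.float64(321.271830098029), np.float64(209.64844272332996)]
```

View pics/w1.png

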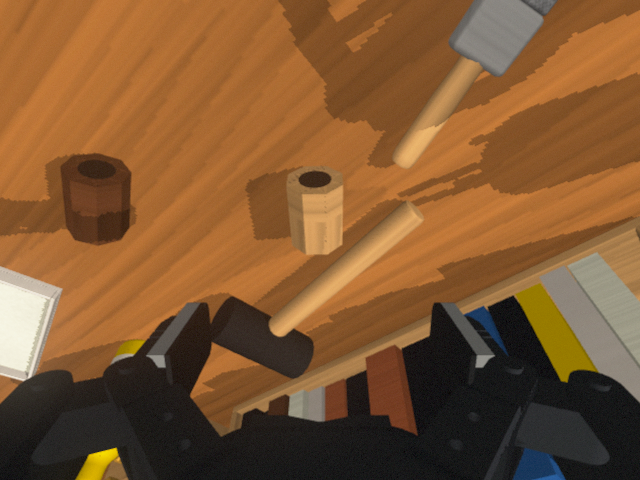

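The wrist view shows the pale riser at about (316,212) with its near end at (315,178) showing a dark disc. The brush tip is at (405,160) and the mallet handle at (415,212). I'll zoom in on the disc and compare it with the far end.

```bash
python3 - <<'E'
from h import *
w=cv2.imread("pics/w1.png");s=cv2.imread("pics/scene1.png")
a=cv2.resize(w[160:260,270:370],(400,400),interpolation=2);b=cv2.resize(s[230:270,380:420],(400,400),interpolation=2)
cv2.imwrite("pics/c2.png",np.clip(np.hstack([a,b])*1.6,0,255).astype(np.uint8))
print(w[178,300:332,2]); print(w[168:194,315]); 
print("scene end",s[246:266:2,392:412:2,2])
c=np.load("w1.npy",allow_pickle=True).item()
# riser top flat edges etc.
h=cv2.cvtColor(w,cv2.COLOR_BGR2HSV);m=((h[...,1]<125)&(h[...,2]>110)).astype(np.uint8)*255;m[:160]=0;m[262:]=0;m[:,:280]=0;m[:,348:]=0
cs,_=cv2.findContours(m,0,2);k=max(cs,key=cv2.contourArea);print(cv2.boundingRect(k),cv2.minAreaRect(k))
E
```

```text
[ 61  60  61  59  62  63  63  61  57  62  61  63  56  60  66  65  59  59
  61  61  62  63  62  60  65  60  60  64  63  64  77 123]
[[ 68 111 154]
 [ 69 113 155]
 [ 58  92 127]
 [ 31  54  79]
 [ 30  43  64]
 [ 29  43  64]
 [ 24  40  61]
 [ 30  43  62]
 [ 31  44  63]
 [ 20  38  58]
 [ 27  42  65]
 [ 24  38  57]
 [ 23  42  61]
 [ 29  40  61]
 [ 25  43  61]
 [ 21  40  59]
 [ 34  41  63]
 [ 29  43  62]
 [ 25  43  61]
 [ 47  71  97]
 [ 60 101 139]
 [ 70 113 155]
 [ 64 112 151]
 [ 70 115 154]
 [ 70 114 154]
 [ 69 119 162]]
scene end [[149 200 205 198 188 199 214 215 205 196]
 [158 189 197 192 194 211 215 211 200 190]
 [123 131 141 147 176 206 214 207 199 184]
 [117 123 123 117 124 160 201 203 200 171]
 [123 130 137 142 132 123 154 195 194 163]
 [126 132 139 149 139 120 120 154 172 157]
 [127 135 144 151 137 126 121 127 151 155]
 [128 137 146 148 130 125 117 123 156 161]
 [121 123 134 132 121 121 122 132 160 166]
 [119 116 119 121 117 125 138 155 163 159]]Traceback (most recent call last):
  File "<stdin>", line 10, in <module>
ValueError: max() iterable argument is empty
```

View pics/c2.png

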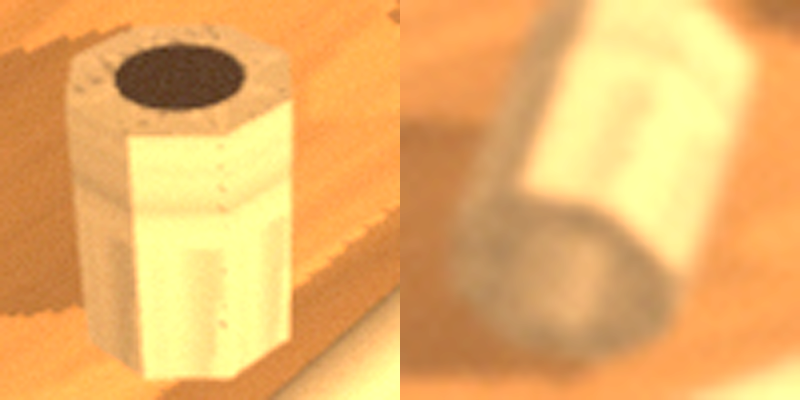

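The near end is a uniform, round, dark disc, so it is felt. The far end (scene crop, about (580,280)) is an octagonal recess with lit wooden walls, so it is the hole. The hole therefore faces heading −41°. Next come the corner points, a two-view height check, and a rough wrist model for planning the turn.

```bash
python3 - <<'E'
from h import *
from scipy.spatial.transform import Rotation as Ro
import itertools
c=np.load("w1.npy",allow_pickle=True).item();T=ctrl.get_calibration("top")
P=[onz(c,u,v,44) for u,v in[(302,193.7),(327.5,193.7),(328.2,255),(305.5,255)]]
print(np.round(P,1)); print([np.linalg.norm(P[i]-P[(i+1)%4]).round(1) for i in range(4)])
m=np.mean(P,0);ax=(P[2]+P[3]-P[0]-P[1]);print("mid top",m,"yaw",np.degrees(np.arctan2(ax[1],ax[0])), "foot by disc",onz(c,315,179,22))
f=onz(c,315,179,22);print("->mid",f+30*ax/np.linalg.norm(ax))
# two views: top-flat corners at felt end, wrist vs top crop (235+x*.175,190+y*.175)
for (u,v),(x,y) in [((302,193.7),(160,270)),((327.5,193.7),(90,215)),((305.5,255),(265,140)),((328.2,255),(200,88))]:
    print("2view",tri([ray(c,u,v),ray(T,235+x*.175,190+y*.175)]).round(1))
q0=[-1.16780734,0.62925816,0.03841768,1.51822786,-0.02695538,0.99629494,-0.02001011];r0=[-3.1399,0,2.67284]
s=ctrl.read_state();q1=s['qpos'];r1=s['tool_rot'];print(q1.round(3),s['eef_pos'],r1)
best=[]
for a,b,e in itertools.product((1,-1),repeat=3):
  def W(q):return Ro.from_euler('ZYZYZYZ',[q[0],q[1],a*q[2],q[3],b*q[4],q[5],e*q[6]])
  for c0 in np.arange(-3.14,3.14,.02):
    w=[W(q) for q in(q0,q1)]; Z=Ro.from_euler('z',c0)
    d=[(Z*w[i]).inv()*Ro.from_euler('xyz',r) for i,r in((0,r0),(1,r1))]
    best.append(((d[0].inv()*d[1]).magnitude()+np.linalg.norm(d[0].as_rotvec()[:2])*0,a,b,e,c0,d[0].as_rotvec().round(2)))
best.sort(key=lambda t:t[0]);[print(x) for x in best[:3]]
print(min(x[0] for x in best if x[1]!=best[0][1]),[min(x[0] for x in best if x[1:4]==k) for k in itertools.product((1,-1),repeat=3)])
E
```

```text
[[576.3 138.1  44. ]
 [588.6 152.7  44. ]
 [635.9 114.3  44. ]
 [623.5  99.5  44. ]]
[np.float64(19.0), np.float64(60.9), np.float64(19.3), np.float64(61.0)]
mid top [606.08500063 126.159413    44.        ] yaw -39.21343556242798 foot by disc [582.40331021 145.16259433  22.        ]
->mid [605.64719801 126.19626416  22.        ]
2view [575.9 136.3  41.5]
2view [589.8 156.3  48.4]
2view [620.2 100.   46.3]
2view [634.  119.   50.2]
[-0.827  0.603  0.412  1.938  0.286  0.519  0.129] [566.48998688 166.23639153 179.48105646] [-3.13411362  0.39481171  2.43906391]Traceback (most recent call last):
  File "<stdin>", line 18, in <module>
  File "<stdin>", line 16, in W
  File "scipy/spatial/transform/_rotation.pyx", line 1413, in scipy.spatial.transform._rotation.Rotation.from_euler
ValueError: Expected axis specification to be a non-empty string of upto 3 characters, got ZYZYZYZ
```

Measured riser: mid (606,126), yaw −39.2°, top z 41–50 from two views, and size 19×61, all consistent. I'll fix the wrist model check, then grasp.

```bash
cat > kin.py <<'E'
import numpy as np, itertools
from scipy.spatial.transform import Rotation as Ro
AX=['z','y','z','y','z','y','z']
def chain(q,a,b,e):
    R=Ro.identity();out=[]
    for x,k,v in zip(AX,(1,1,a,1,b,1,e),q): R=R*Ro.from_euler(x,k*v); out.append(R)
    return out
E
python3 - <<'E'
from kin import *
from cell import ctrl
q0=[-1.16780734,0.62925816,0.03841768,1.51822786,-0.02695538,0.99629494,-0.02001011];r0=[-3.1399,0,2.67284]
s=ctrl.read_state();q1=s['qpos'];r1=s['tool_rot']
best=[]
for k in itertools.product((1,-1),repeat=3):
  w=[chain(q,*k)[-1] for q in(q0,q1)]
  for c0 in np.arange(-3.14,3.14,.02):
    Z=Ro.from_euler('z',c0)
    d=[(Z*w[i]).inv()*Ro.from_euler('xyz',r) for i,r in((0,r0),(1,r1))]
    best.append(((d[0].inv()*d[1]).magnitude(),*k,round(c0,2),d[0].as_rotvec().round(2)))
best.sort(key=lambda t:t[0]);[print(x) for x in best[:8]]
for k in itertools.product((1,-1),repeat=3): print(k,min(x[0] for x in best if x[1:4]==k))
E
```

```text
(0.2611121653234579, -1, 1, 1, np.float64(0.68), array([-0.04, -0.  , -0.02]))
(0.26112549801499335, -1, 1, 1, np.float64(0.66), array([-0.04, -0.  , -0.04]))
(0.26119757758173545, -1, 1, 1, np.float64(0.7), array([-0.04, -0.  ,  0.  ]))
(0.26123755529302917, -1, 1, 1, np.float64(0.64), array([-0.04, -0.  , -0.06]))
(0.26138160440501607, -1, 1, 1, np.float64(0.72), array([-0.04, -0.  ,  0.02]))
(0.2614481661633714, -1, 1, 1, np.float64(0.62), array([-0.04, -0.01, -0.08]))
(0.2616639654102922, -1, 1, 1, np.float64(0.74), array([-0.04, -0.  ,  0.04]))
(0.2617570099837046, -1, 1, 1, np.float64(0.6), array([-0.04, -0.01, -0.1 ]))
(1, 1, 1) 0.46070454736629024
(1, 1, -1) 0.7536760182593193
(1, -1, 1) 0.997472292406702
(1, -1, -1) 1.2829134202608217
(-1, 1, 1) 0.2611121653234579
(-1, 1, -1) 0.29959497639013066
(-1, -1, 1) 0.3759302462876631
(-1, -1, -1) 0.6689550576078446
```

```bash
cat > kin.py <<'E'
import numpy as np, itertools
from scipy.spatial.transform import Rotation as Ro
AX=['z','y','z','y','z','y','z']
def chain(q,sg):
    R=Ro.identity();out=[]
    for x,k,v in zip(AX,sg,q): R=R*Ro.from_euler(x,k*v); out.append(R)
    return out
E
python3 - <<'E'
from kin import *
from cell import ctrl
q0=[-1.16780734,0.62925816,0.03841768,1.51822786,-0.02695538,0.99629494,-0.02001011];r0=[-3.1399,0,2.67284]
s=ctrl.read_state();q1=s['qpos'];r1=s['tool_rot']
best=[]
for k in itertools.product((1,-1),repeat=4):
  sg=[k[0],1,k[1],1,k[2],1,k[3]]
  d=[chain(q,sg)[-1].inv()*Ro.from_euler('xyz',r) for q,r in((q0,r0),(q1,r1))]
  best.append(((d[0].inv()*d[1]).magnitude(),sg,d[0].as_rotvec().round(3)))
best.sort(key=lambda t:t[0]);[print(x) for x in best[:4]]
E
```

```text
(4.3582504075969513e-05, [-1, 1, -1, 1, -1, 1, -1], array([-0.   ,  0.   ,  1.571]))
(0.29891778967219873, [-1, 1, -1, 1, -1, 1, 1], array([-0.   ,  0.   ,  1.611]))
(0.31029667555078244, [1, 1, -1, 1, 1, 1, 1], array([-0.041, -0.019, -0.695]))
(0.3573048958120873, [1, 1, -1, 1, 1, 1, -1], array([-0.041, -0.019, -0.735]))
```

```bash
python3 -m pendant '[[0.01,-0.01,0,0.06,0.07,0,1],[0.02,-0.02,0,0.13,0.15,0,1],[0.03,-0.03,-0.01,0.2,0.22,0,1],[0.04,-0.04,-0.02,0.26,0.3,0,1],[0.04,-0.04,-0.04,0.26,0.3,0,1],[0.04,-0.04,-0.06,0.26,0.3,0,1],[0.04,-0.04,-0.06,0.26,0.3,0,1]]'; python3 -c "
from cell import ctrl
s=ctrl.read_state();print(list(s['qpos']),s['eef_pos'],list(s['tool_rot']))"
```

```text
clock: 2.25
eef_pos: [608.0, 122.9, 120.3]
tool_rot: [-3.14, -0.003, 2.43]
force: [-0.6, 0.4, 0.2]
width: 85.8
[np.float64(-0.25346487387272715), np.float64(0.7192144149608329), np.float64(0.015854252312089336), np.float64(1.7005112142713334), np.float64(-0.018215656787660885), np.float64(0.7254478579722575), np.float64(0.631671619554067)] [608.0110891  122.92524299 120.31107544] [np.float64(-3.1397429333239413), np.float64(-0.0033281259570367983), np.float64(2.4303334137920696)]
```

```bash
cat >> kin.py <<'E'
SG=[-1]*7; SG[1]=SG[3]=SG[5]=1
TOOL=Ro.from_euler('z',np.pi/2)
LO=np.array([-3.06,-.37,-1.25,.18,-1.1,.23,-2.94]);HI=np.array([3.06,2.12,1.32,2.47,4.24,1.98,2.94])
def basis(q):
    R=[r.as_matrix() for r in chain(q,SG)]; z=np.array([0,0,1.]);x=np.array([1,0,0.])
    return np.stack([z,R[1]@z,R[1]@x*0+R[3]@z,R[6]@z],1)
def fk(q,L): return basis(q)@L,(chain(q,SG)[-1]*TOOL)
E
python3 - <<'E'
from kin import *
from scipy.optimize import least_squares
D=[([-1.16780734,0.62925816,0.03841768,1.51822786,-0.02695538,0.99629494,-0.02001011],[293.40,579.41,230.49]),
([-0.827,0.603,0.412,1.938,0.286,0.519,0.129],[566.49,166.24,179.48]),
([-0.253465,0.719214,0.015854,1.700511,-0.018216,0.725448,0.631672],[608.011,122.925,120.311])]
A=np.vstack([basis(q) for q,_ in D]);b=np.hstack([p for _,p in D])
L,*_=np.linalg.lstsq(A,b,rcond=None);print(L.round(1),(A@L-b).round(1));np.save("L.npy",L)
q0=np.array(D[2][0])
for sgn in(-1,1):
  for ph in range(-150,61,30):
    f=np.radians(ph);zt=np.array([np.cos(f),np.sin(f),0]);xt=np.array([0,0,sgn]);Rt=Ro.from_matrix(np.stack([xt,np.cross(zt,xt),zt],1))
    tgt=np.array([460,-270,140])+19*zt
    best=None
    for s in range(8):
      g=np.clip(q0+np.random.default_rng(s).normal(0,.8,7)*(s>0),LO+.05,HI-.05)
      def F(q):
        p,R=fk(q,L);return np.hstack([(p-tgt)/100,(R.inv()*Rt).as_rotvec()*3,.02*(q-q0)])
      r=least_squares(F,g,bounds=(LO+.03,HI-.03))
      if best is None or r.cost<best.cost: best=r
    p,R=fk(best.x,L);print(sgn,ph,"err",np.linalg.norm(p-tgt).round(1),(R.inv()*Rt).magnitude().round(2),best.x.round(2))
E
```

```text
[423.6 531.4 404.5 399.5] [-23.9  13.3   2.8   1.1   0.6  -2.8 -10.3  26.   -0. ]Traceback (most recent call last):
  File "<stdin>", line 20, in <module>
AttributeError: 'float' object has no attribute 'round'
```

```bash
cat > plan.py <<'E'
from kin import *
from scipy.optimize import least_squares
L=np.load("L.npy");q0=np.array([-0.253465,0.719214,0.015854,1.700511,-0.018216,0.725448,0.631672])
for sgn in(-1,1):
  for ph in range(-150,61,30):
    f=np.radians(ph);zt=np.array([np.cos(f),np.sin(f),0]);xt=np.array([0,0,sgn]);Rt=Ro.from_matrix(np.stack([xt,np.cross(zt,xt),zt],1))
    tgt=np.array([460,-270,140])+19*zt
    best=None
    for s in range(8):
      g=np.clip(q0+np.random.default_rng(s).normal(0,.8,7)*(s>0),LO+.05,HI-.05)
      def F(q):
        p,R=fk(q,L);return np.hstack([(p-tgt)/100,(R.inv()*Rt).as_rotvec()*3,.02*(q-q0)])
      r=least_squares(F,g,bounds=(LO+.03,HI-.03))
      if best is None or r.cost<best.cost: best=r
    p,R=fk(best.x,L);print(sgn,ph,"err %.1f %.2f"%(np.linalg.norm(p-tgt),(R.inv()*Rt).magnitude()),best.x.round(2))
E
python3 plan.py
```

```text
-1 -150 err 0.0 0.00 [-0.19  1.65  0.8   0.91  0.19  1.93 -0.69]
-1 -120 err 0.0 0.00 [-0.6   1.65  0.93  1.43  0.21  1.32 -0.67]
-1 -90 err 0.0 0.00 [-1.05  1.9   1.12  1.91 -0.06  0.63 -0.5 ]
-1 -60 err 0.1 0.00 [-0.42  1.53  0.19  2.31  1.78  1.5  -2.29]
-1 -30 err 10.3 0.04 [-0.35  1.99  0.46  2.44  2.06  1.95 -2.91]
-1 0 err 2.7 0.02 [ 2.29  2.04 -0.91  2.32  4.21  0.26 -0.3 ]
-1 30 err 30.1 0.18 [ 2.27  2.07 -1.22  2.13  0.8   0.43  2.91]
-1 60 err 0.0 0.00 [ 1.06  1.39  0.15  1.42 -1.07  1.87 -1.79]
1 -150 err 0.1 0.00 [-0.15  1.61  0.65  0.91  0.3   1.95  2.37]
1 -120 err 0.0 0.00 [-0.25  1.4   0.26  1.43  0.81  1.6   1.97]
1 -90 err 0.0 0.00 [-0.53  1.4   0.36  1.91  1.13  1.18  1.59]
1 -60 err 0.0 0.00 [-0.59  1.58  0.35  2.31  1.76  1.27  0.81]
1 -30 err 8.5 0.03 [-0.47  2.09  0.54  2.44  2.02  1.81  0.1 ]
1 0 err 12.1 0.08 [ 2.31  2.04 -0.9   2.2  -1.07  0.26  1.85]
1 30 err 0.0 0.00 [ 1.63  1.42 -0.43  1.89 -1.07  1.13  1.5 ]
1 60 err 0.0 0.00 [ 1.32  1.41 -0.28  1.42 -0.78  1.6   1.15]
```

The model shows a final pose is reachable with heading about −100° and tool x down, which fits the present grasp yaw. The mallet handle is close, so I'll narrow the jaws to about 62 mm and descend.

```bash
python3 -m pendant '[[-0.002,0.003,0,0,0,0.027,0.46],[-0.002,0.003,-0.015,0,0,0.027,0.46],[-0.002,0.003,-0.035,0,0,0.027,0.46],[-0.002,0.003,-0.05,0,0,0.027,0.46],[-0.002,0.003,-0.05,0,0,0.027,0.46]]'; python3 - <<'E'
from h import *
c=ctrl.get_calibration("wrist");im=ctrl.get_image("wrist");cv2.imwrite("pics/w2.png",im);np.save("w2.npy",c)
print(proj(c,np.array([606,126,44])),ctrl.read_state()['eef_pos'])
E
```

```text
clock: 2.75
eef_pos: [605.0, 128.0, 69.3]
tool_rot: [-3.139, -0.002, 2.461]
force: [-0.7, 0.4, -0.5]
width: 62.8
[np.float64(317.51814091421807), np.float64(287.99621306089796)] [605.86430301 128.05393322  70.45535305]
```

View pics/w2.png

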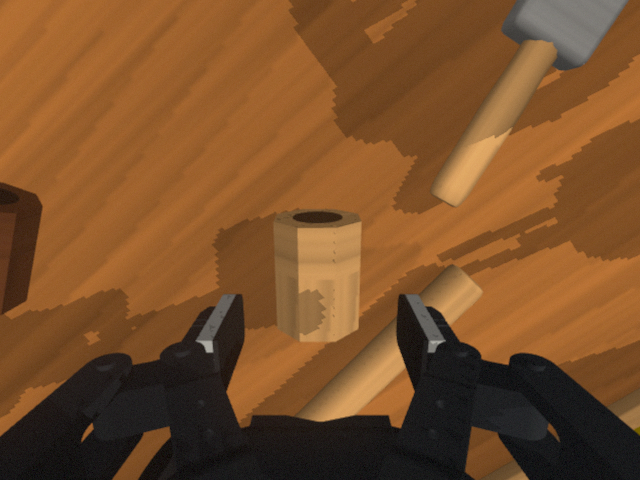

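The riser is centred at column 318, midway between the fingers (242 and 398), and aligned with the image's vertical axis. The mallet handle end is at about (465,280), so I'll check the right finger's clearance from it.

```bash
python3 - <<'E'
from h import *
c=np.load("w2.npy",allow_pickle=True).item()
a,b=onz(c,448,268,20),onz(c,330,388,20);print(a,b)
n=np.array([-(b-a)[1],(b-a)[0]]);n/=np.linalg.norm(n)
d=np.array([np.cos(np.radians(-39.2)),np.sin(np.radians(-39.2))]);j=np.array([-d[1],d[0]])
for w in(31,46):
  for s in(-11,11):
    p=np.array([606,126])+j*w+d*s; print(p,((p-a[:2])@n))
print(np.array([606,126])@n-a[:2]@n)
E
```

```text
[649.84940304 182.37060648  20.        ] [669.84326519  83.50859541  20.        ]
[617.06851901 156.97560148] -37.164357976602304
[634.11729776 143.07095682] -23.21016660479373
[626.54895855 168.59976881] -25.567824384853918
[643.5977373  154.69512415] -11.61363301304534
-54.15343171364475
```

Clearance is about 12 mm, so I'll descend and close.

```bash
python3 -m pendant '[[0,-0.001,-0.02,0,0,0,0.46],[0,-0.001,-0.04,0,0,0,0.46],[0,-0.001,-0.055,0,0,0,0.46],[0,-0.001,-0.063,0,0,0,0.46],[0,-0.001,-0.063,0,0,0,0.46]]'; python3 -m pendant '[[0,0,0,0,0,0,-1],[0,0,0,0,0,0,-1],[0,0,0,0,0,0,-1],[0,0,0,0,0,0,-1],[0,0,0,0,0,0,-1],[0,0,0,0,0,0,-1]]'
```

```text
clock: 3.3
eef_pos: [606.2, 126.9, 7.6]
tool_rot: [-3.141, -0.001, 2.46]
force: [0.0, -0.7, -0.2]
width: 62.7
clock: 3.9
eef_pos: [607.5, 127.1, 9.4]
tool_rot: [3.14, 0.001, 2.46]
force: [0.1, -0.3, 5.9]
width: 42.8
```

The riser is gripped at width 42.8. Lifting now.

```bash
python3 -m pendant '[[0,0,0.015,0,0,0,-1],[0,0,0.04,0,0,0,-1],[0,0,0.07,0,0,0,-1],[0,0,0.1,0,0,0,-1],[0,0,0.13,0,0,0,-1],[0,0,0.15,0,0,0,-1],[0,0,0.15,0,0,0,-1]]'; python3 -m pendant '[[-0.01,-0.03,0,0,0,-0.1,-1],[-0.025,-0.07,0,0,0,-0.2,-1],[-0.04,-0.11,0,0,0,-0.3,-1],[-0.055,-0.16,0,0,0,-0.4,-1],[-0.07,-0.205,0,0,0,-0.5,-1],[-0.085,-0.25,0,0,0,-0.6,-1],[-0.1,-0.29,0,0,0,-0.7,-1],[-0.11,-0.32,0,0,0,-0.8,-1]]';python3 -m pendant '[[-0.015,-0.04,0,0,0,-0.1,-1],[-0.03,-0.07,0,0,0,-0.2,-1],[-0.035,-0.085,0,0,0,-0.26,-1],[-0.035,-0.09,0,0,0,-0.26,-1]]'; python3 -c "
from cell import ctrl
s=ctrl.read_state();print(s['qpos'].round(3))"
```

```text
clock: 4.6
eef_pos: [608.7, 127.3, 162.3]
tool_rot: [3.136, 0.004, 2.46]
force: [0.2, -0.2, -1.6]
width: 42.8
clock: 5.4
eef_pos: [494.2, -196.0, 157.8]
tool_rot: [-3.139, 0.0, 1.653]
force: [0.8, 0.0, -1.6]
width: 42.9
clock: 5.8
eef_pos: [460.4, -284.5, 157.9]
tool_rot: [-3.14, 0.0, 1.396]
force: [1.6, 0.2, -0.9]
width: 42.9
[ 0.324  0.587  0.268  1.902 -0.232  0.684  0.556]
```

```bash
python3 -m pendant '[[0,0,0,-0.118,0.021,0,-1],[0,0,0,-0.236,0.042,0,-1],[0,0,0,-0.355,0.063,0,-1],[0,0,0,-0.473,0.083,0,-1],[0,0,0,-0.591,0.104,0,-1],[0,0,0,-0.709,0.125,0,-1],[0,0,0,-0.788,0.139,0,-1],[0,0,0,-0.788,0.139,0,-1]]'; python3 -c "
from cell import ctrl
s=ctrl.read_state();print(s['qpos'].round(3))"
```

```text
clock: 6.6
eef_pos: [463.6, -278.1, 154.6]
tool_rot: [-3.127, 0.802, 1.42]
force: [0.4, 0.5, -0.7]
width: 43.0
[-0.564  0.98   0.963  2.07   0.126  0.412 -0.145]
```

```bash
python3 -m pendant '[[0,0,0,-0.1,0.018,0,-1],[0,0,0,-0.2,0.035,0,-1],[0,0,0,-0.3,0.053,0,-1],[0,0,0,-0.4,0.07,0,-1],[0,0,0,-0.5,0.088,0,-1],[0,0,0,-0.6,0.106,0,-1],[0,0,0,-0.69,0.122,0,-1],[0,0,0,-0.758,0.134,0,-1]]'; python3 -m pendant '[[0,0,0,0,0,0,-1],[0,0,0,0,0,0,-1],[0,0,0,0,0,0,-1]]';python3 -c "
from cell import ctrl
from scipy.spatial.transform import Rotation as R
s=ctrl.read_state();print(s['qpos'].round(3),R.from_euler('xyz',s['tool_rot']).as_matrix().round(3))"
```

```text
clock: 7.4
eef_pos: [462.1, -283.0, 155.9]
tool_rot: [-1.906, 1.563, 2.631]
force: [-0.2, 1.0, -0.9]
width: 43.1
clock: 7.7
eef_pos: [461.5, -283.3, 159.0]
tool_rot: [-2.681, 1.566, 1.855]
force: [-1.2, -0.1, -0.1]
width: 42.8
[-0.839  1.723  1.199  1.952  0.116  0.621 -0.486] [[-0.001  0.984 -0.175]
 [ 0.005 -0.175 -0.984]
 [-1.    -0.002 -0.004]]
```

```bash
python3 -m pendant '[[0,-0.005,-0.008,0,0,0,-1],[0,-0.01,-0.017,0,0,0,-1],[0,-0.015,-0.025,0,0,0,-1],[0,-0.015,-0.025,0,0,0,-1],[0,-0.015,-0.025,0,0,0,-1],[0,-0.015,-0.025,0,0,0,-1]]';python3 - <<'E'
from h import *
s=ctrl.read_state();print(s['qpos'].round(3))
a,b=ctrl.get_image("top"),ctrl.get_image("scene");cv2.imwrite("pics/t2.png",a);cv2.imwrite("pics/s2.png",b)
for n in("top","scene"):print(proj(ctrl.get_calibration(n),np.array([465,-279,165])),proj(ctrl.get_calibration(n),np.array([465,-279,105])))
t=cv2.resize(a[150:350,300:560],(780,600));cv2.imwrite("pics/c3.png",np.hstack([cv2.resize(a,(400,300)),cv2.resize(b[120:345,80:380],(400,300))]))
E
```

```text
clock: 8.3
eef_pos: [461.7, -298.1, 133.6]
tool_rot: [-1.688, 1.567, 2.85]
force: [-0.5, 0.2, -0.3]
width: 42.5
[-0.815  1.77   1.18   1.931  0.098  0.604 -0.51 ]
[np.float64(500.615522484959), np.float64(295.31312529303693)] [np.float64(488.1375553630941), np.float64(293.73577558449824)]
[np.float64(164.63004575925123), np.float64(195.34946244780534)] [np.float64(171.44981950378767), np.float64(219.6779932555469)]
```

View pics/c3.png

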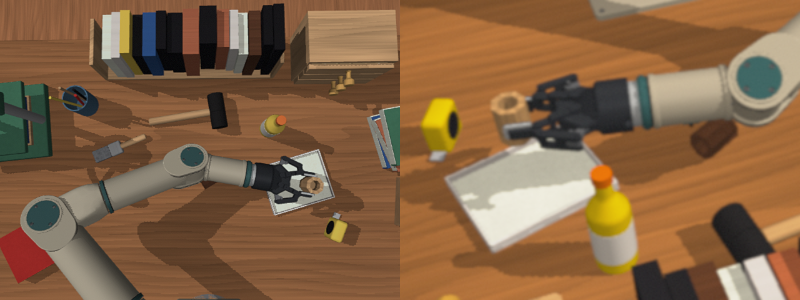

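View pics/t2.png

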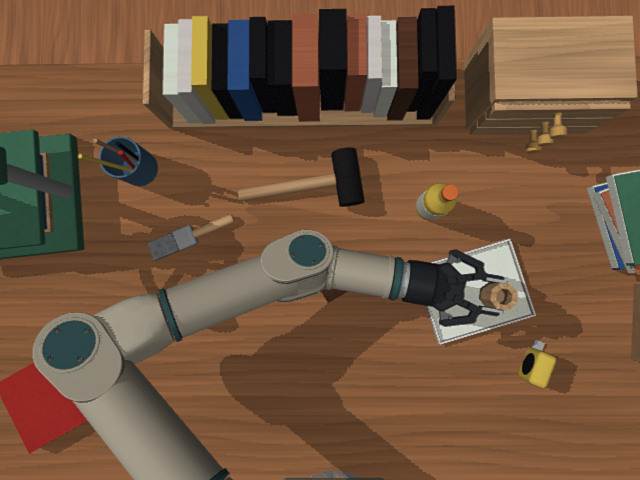

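Top view: the open octagonal hole faces up at (502,296), against a predicted (501,295). The mallet, glue and brush look unmoved. In the scene crop the riser is clear above the tray and dark riser A is in place. Last I'll check dark riser B and steadiness, then hand in.

```bash
python3 -m pendant '[[0,0,0,0,0,0,-1],[0,0,0,0,0,0,-1],[0,0,0,0,0,0,-1],[0,0,0,0,0,0,-1]]';python3 - <<'E'
from h import *
a,b=cv2.imread("pics/scene1.png"),cv2.imread("pics/s2.png")
for n,(u,v,r) in dict(dkB=(427,177,16),dkA=(316,221,16),glue=(238,285,20),brush=(470,222,25),mallet=(400,285,20)).items():
    A=a[v-r-8:v+r+8,u-r-8:u+r+8];m=cv2.matchTemplate(b[v-r-8:v+r+8,u-r-8:u+r+8],a[v-r:v+r,u-r:u+r],5);_,x,_,l=cv2.minMaxLoc(m);print(n,round(x,3),np.array(l)-8)
s=ctrl.read_state();print(s['eef_pos'],np.abs(s['qd']).max(),s['width'],s['force'])
E
```

```text
clock: 8.8
eef_pos: [461.7, -298.0, 133.3]
tool_rot: [-1.817, 1.567, 2.72]
force: [-0.4, -0.0, -1.0]
width: 42.6
dkB 0.998 [0 0]
dkA 0.755 [0 0]
glue 1.0 [0 0]
brush 0.998 [0 0]
mallet 0.994 [0 0]
[ 461.6869302  -298.04204411  133.33766123] 0.0015190793577861635 42.60864607276485 [-0.41416794 -0.01026806 -1.00280348]
```

```bash
python3 -c "
from cell import ctrl
print(ctrl.finish_job())"
```

```text
the job is handed in; nothing more can be done
None
```

I picked up the pale riser, turned it hole up, and handed the job in with it still held over the glue tray. The simulator gave no verdict.

**Which end is bored:** the near end showed a uniform, round, dark disc, so that was the felt. The far end showed an octagonal recess with lit wooden walls, so that was the hole. I gripped the riser across its upright flats, lifted it, carried it to the tray and tilted the tool 90° so the hole faced up.

**Last checks:**
- **Grip:** finger opening was 42.6 mm and steady. That is slightly under the nominal 44 mm width.
- **Orientation:** when last worked out, before the final 25 mm lowering, the tool axis along the riser was within about 0.01 rad of vertical. The top camera then showed the open hole facing up.
- **Position:** from the arm pose, the riser's middle is at about (465, −279, 133) mm. That is about 10 mm from the tray centre, with the foot about 100 mm above the table.
- **Stillness:** all joint speeds were below 0.002 rad/s at 8.8 s on the clock.
- **Other things:** dark riser B, the glue, the brush and the mallet showed no shift in the scene view. Dark riser A also showed no shift, but its match was weaker (0.755), probably because the arm partly hides or shades it.

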